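# Clamp a board blank with a ratchet lever

## Robot

A 7-joint arm with a two-finger parallel gripper is mounted at the origin on a cart in front of the work surface, level with it; the furniture and walls round the work are solid. World frame = base frame: x ahead of the robot, y to its left, z up, the work surface at z = 0. Lengths are in m, angles in rad, forces in N, time in s.
With the tool pointing down it reaches from about 0.425 to 1.025 m from the base axis. Payload 9.4 kg.
Tool frame: the origin (TCP) lies midway between the tips of the shut fingers; the grasp point (between the pads) lies 19 mm behind it; z points along the fingers, y is the direction in which the jaws open and shut (so a half turn about z gives the same grasp; the last joint's range is limited). The gripper opens to 93 mm and grips with 3 to 60 N. Pads are 15 mm wide; open, the fingers measure 128 mm over their backs; the gripper's body (75 mm by 188 mm) begins 65 mm behind the grasp point.
Start: joints at [1.267, 0.599, -0.003, 1.599, 0.002, 0.943, -0.08], TCP at [0.163, -0.706, 0.219] pointing down, gripper open.
Joint ranges: [-2.57, 2.57], [-0.35, 1.97], [-1.29, 1.29], [0.11, 2.56], [-1.05, 4.19], [0.11, 1.86], [-2.63, 2.63]. Speed limits (rad/s): [2.22, 2.22, 3.01, 3.01, 3.14, 3.14, 3.14].

## Interface

Orientations are given as a unit quaternion [w, x, y, z].
In Python, from plant import robot gives the robot as it stands.
- The arm moves only by the tool send_rows, never from a script. Its argument "steps" is a list of rows, each a list of 3 entries, a list of its own where there are three numbers: the closure, from 0 (fully open) to 1 (shut), then the shift along the tool's x, y, z in cm, then the turn, a rotation vector about the tool's x, y, z in rad. In form: [[gripper, [x, y, z], [ax, ay, az]], ...]. A call has 1 to 12 rows; each row shifts and turns the commanded pose from where the row before left it, along the tool's axes as they then stand; what a row does not reach is not made up. A row lasts 1/10 s, in which the tool goes at most 50 mm and 8.59 degrees, less where a joint would pass 70% of its speed; a pose out of reach is approached as far as the arm can. A call with a gripper value outside its range is refused whole. The fingers move at their own pace and stop on an object; "squeeze" is the grip in N (left out, the last holds). Time passes only in rows, so rows that do not move let the fingers close. It gives the time, the measured TCP pose, the force and the opening at its end, in the units of the state.
- robot.get_state(): the state, without advancing time (a new reading comes with each control period).
- robot.capture(name): name is "side" or "top" or "wrist"; returns a dict with "color" (420x560x3 uint8, blue, green, red), "range_z" (420x560 float32, m along the optical axis (not along the pixel's ray), 0 where there is no reading), "fx", "fy", "cx", "cy" (pixels), "rvec" (rotation vector, rad) and "tvec" (3), from world to camera coordinates, as OpenCV has them; the wrist camera has in their place "mount" (4x4, takes a point from camera to tool coordinates, whose origin is the TCP and whose axes are the flange's). Camera axes: x right, y down, z forward; pixel columns grow to the right and rows downward; lengths in m; the calibration is good to about 2 mm. A picture is of the moment at which its call begins: read the wrist's pose just before it.
- robot.hand_in(): hands the job in, once; it reports no verdict.
The state is a dict: "t": time; "joints": joint angles; "qd": joint speeds; "joint_torque": joint torques, N m; "tool_pos": TCP position; "eef_rot": TCP orientation; "force": force on the tool from outside, world axes, zero at the start; "ft_torque": the same for the moment, N m; "opening": finger opening in m.
Only numpy, scipy, OpenCV 4.12 (cv2) and the standard library are available. Lean on these libraries where they do the work, as an engineer would, in place of code of your own. Each camera call takes 0.05 s, during which the arm holds its last target.

## Task

Slide the wooden board in the bench clamp fully home against the clamp's upright, then clamp it there firmly by working the ratchet lever back and forth between its two stop posts. Stop as soon as the lever goes hard (about 10 N at the knob) and never overtighten it; finally swing the lever back to the stop post on the board's entry side, let go, and leave the bowl, the timer and the pepper mill where they stand.

Things in the scene. Friction and masses are not known exactly. Their poses are not given: they have to be found in the camera images.
- clamp_stand: fixed steel bench clamp; origin on the table under the vertical spindle axis, z up, -x towards the side where the board enters, +y towards the lever's side. Base plate 160 (x) x 122 (y) x 12 mm thick; two side rails (inner faces at y = -47.5 and +47.5 mm, tops 22 mm above the table) guide the board along x. A grey upright carries an arm 50 mm wide over the board, its top at 105 mm.
- upright_face (a point): on the face of the grey upright that the board must touch: 50 mm along the clamp's +x from the spindle axis, 26 mm above the table.
- spindle_axis (a point): on the spindle axis, top of the lever's hub, 128 mm above the table; the lever turns about it. Two steel stop posts 62 mm from it (135 mm high) block either end of its swing. Force on the lever: 4 to 5 N at the moving knob while the pad is clear, then rising about 0.3 N per mm of knob travel; firmly clamped 9 to 11 N, above 17 N the board is crushed. The screw holds when let go.
- lever (a joint): lever swing, rad: 0 at the post on the board's entry side, growing clockwise seen from above to 1.15 at the other post; at value q it points 2.007 - q counterclockwise from the clamp's +x. Growing drives the ratchet and lowers the pad 5 mm per rad, after up to 0.4 rad idle till a tooth bites; once the pad bears the force climbs steeply. Going back it clicks freely (under 2 N) and loosens nothing.
- lever_knob (a point): centre of the black upright round knob on the lever's end, 18 mm across, top 175 mm above the table, standing on the steel lever bar (16 mm wide, top 127.5 mm above the table). The point is 110 mm from the spindle axis and 153 mm above the table. The knob may be pinched from above and turns between the fingers.
- board: loose wooden board blank 160 (x) x 90 (y) x 18 mm, 0.25 kg; origin at the centre of its underside, x along its length, +x end towards the upright. It lies in the clamp's channel on the base plate (underside 12 mm above the table) 20 to 45 mm short of home; home, its origin lies at x = -30 mm in the clamp's frame and its +x end touches the upright.
- spindle_pad: round black pressure pad, 36 mm across and 10 mm high, on a steel spindle; origin at the centre of its underside, on the spindle axis. At the start it hangs 4 to 11 mm above the board's top.
- board_front (a point): middle of the board's free front end face (its -x end), half-way up, 21 mm above the table; it sticks out beyond the base plate.
- bowl_1: small white bowl, 86 mm across, 51 mm high, origin under its centre; leave it alone.
- timer: round kitchen timer, 64 mm across, 49 mm high, origin under its centre; leave it alone.
- pepper_mill: brown pepper mill, 52 mm across, 173 mm high, origin under its centre; leave it alone.
Things that resemble listed ones, but are neither listed nor needed, are in the scene too. Several things have the shape of the board; the one meant has the colours described above.

How it is judged:
By the outcome, as a careful person would: the job done as asked, in the order asked, and still so for the second after the job is handed in, with the robot touching nothing.
It also fails if it takes over 69 s, if anything falls off the work surface, if the arm or the gripper's body presses on something with over 40 N, if the wrist force passes 120 N, or if a joint passes its speed limit or range.

## Working session

There is one attempt and no reset: what is moved stays moved. The work goes in short steps, Python scripts to look and compute and a tool call to move; the robot and the scene stay as the last step left them, time stands still between calls to the robot, and variables do not carry over. Pictures are saved under pics/ and viewed, and the job is handed in when it is done.

Besides the shell and the picture viewer there is one more tool, called after ">>>" as name(argument=value, ...), one argument or row to a line, values as JSON. send_rows: Moves the arm, as the interface text tells. Its arguments: {"type":"object","properties":{"steps":{"type":"array"},"squeeze":{"type":"number"}},"required":["steps"]}

```bash
ls; mkdir -p pics; cat > h.py <<'E'
import numpy as np, cv2
from plant import robot
from scipy.spatial.transform import Rotation as R
def cap(name,fn):
    st=robot.get_state(); c=robot.capture(name)
    cv2.imwrite('pics/'+fn+'.png',c['color'])
    np.savez('pics/'+fn+'.npz',**{k:v for k,v in c.items()},pos=st['tool_pos'],quat=st['eef_rot'])
    return c
def cam(fn):
    d=dict(np.load('pics/'+fn+'.npz'))
    if 'rvec' in d:
        Rm=cv2.Rodrigues(d['rvec'])[0]; d['Rcw']=Rm.T; d['o']=-Rm.T@d['tvec'].ravel()
    else:
        q=d['quat']; Rt=R.from_quat([q[1],q[2],q[3],q[0]]).as_matrix(); M=d['mount']
        d['Rcw']=Rt@M[:3,:3]; d['o']=Rt@M[:3,3]+d['pos']
    return d
def ray(d,u,v):
    r=np.array([(u-d['cx'])/d['fx'],(v-d['cy'])/d['fy'],1.0]); return d['o'],d['Rcw']@r
def onz(d,u,v,z):
    o,r=ray(d,u,v); return o+r*(z-o[2])/r[2]
def pt(d,u,v):
    o,r=ray(d,u,v); return o+r*float(d['range_z'][int(round(v)),int(round(u))])
def proj(d,P):
    p=d['Rcw'].T@(np.asarray(P)-d['o']); return np.array([d['fx']*p[0]/p[2]+d['cx'],d['fy']*p[1]/p[2]+d['cy']])
def cloud(d):
    v,u=np.mgrid[:420,:560]; z=d['range_z']
    c=np.stack([(u-d['cx'])/d['fx']*z,(v-d['cy'])/d['fy']*z,z],-1)
    return c@d['Rcw'].T+d['o']
def tri(d1,p1,d2,p2):
    o1,r1=ray(d1,*p1);o2,r2=ray(d2,*p2)
    s=np.linalg.lstsq(np.stack([r1,-r2],1),o2-o1,rcond=None)[0]
    a=o1+s[0]*r1;b=o2+s[1]*r2; return (a+b)/2,np.linalg.norm(a-b)
E
python3 - <<'E'
from h import *
print(robot.get_state())
for n in ['side','top','wrist']: cap(n,n+'0')
E
```

```text
pics
{'t': 0.0, 'joints': array([ 1.26731565,  0.60013619, -0.00254439,  1.60012312,  0.00180732,
        0.94288095, -0.07980719]), 'qd': array([ 0.00039749, -0.00079298, -0.00050199, -0.00037277,  0.00098714,
       -0.00019045, -0.00079798]), 'joint_torque': array([ 1.41624055e-04, -7.65082097e+01,  1.49732765e+00, -2.52355278e+01,
       -5.23679762e-02,  1.68161356e-02,  1.74640240e-04]), 'tool_pos': array([ 0.16288342, -0.7059713 ,  0.21775436]), 'eef_rot': array([-7.55993391e-04,  9.93574704e-01,  1.13175573e-01, -1.60141533e-04]), 'force': array([-0.04541405,  0.5890149 , -0.19394657]), 'ft_torque': array([-0.02086595, -0.02895904, -0.01734882]), 'opening': 0.09303480953455964}
```

View pics/top0.png

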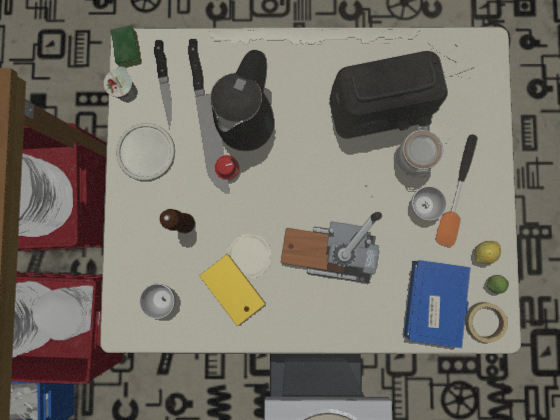

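View pics/side0.png

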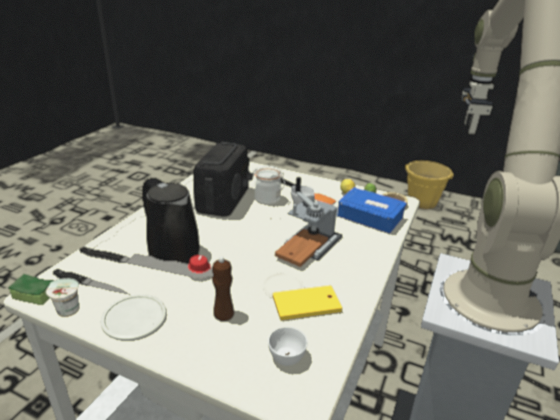

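View pics/wrist0.png

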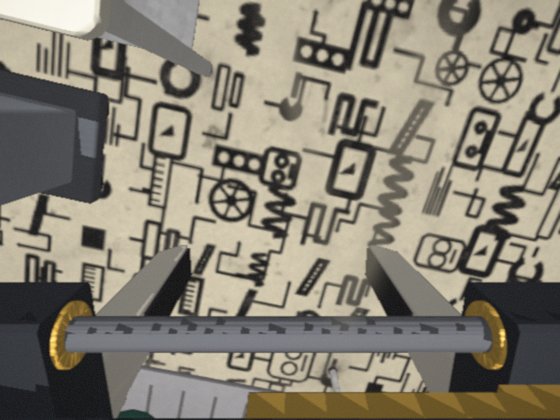

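```bash
python3 - <<'E'
from h import *
t=cam('top0');s=cam('side0')
print(t['o'],s['o'],t['fx'])
for n,(u,v) in dict(hub=(345,255),knob=(376,216),boardL=(284,245),mill=(172,218),bowl=(157,300),timer=(227,167),yel=(232,290),lid=(250,256),tableBR=(520,350),tableTL=(105,30),bowl2=(428,204),blue=(438,300),jar=(421,150)).items():
    print(n,pt(t,u,v).round(3))
P=cloud(t)
img=cv2.imread('pics/top0.png')[180:310,250:420]
cv2.imwrite('pics/crop1.png',cv2.resize(img,None,fx=4.5,fy=4.5,interpolation=cv2.INTER_CUBIC))
img=cv2.imread('pics/side0.png')[150:290,230:420]
cv2.imwrite('pics/crop2.png',cv2.resize(img,None,fx=4,fy=4,interpolation=cv2.INTER_CUBIC))
E
```

```text
[0.51681504 0.0853733  1.14008617] [0.14409897 1.07108738 0.77513547] 442.56944156274494
hub [ 0.512 -0.029  0.14 ]
knob [ 0.597 -0.094  0.175]
boardL [0.537 0.11  0.027]
mill [0.594 0.355 0.165]
bowl [0.398 0.434 0.004]
timer [0.731 0.253 0.048]
yel [0.424 0.241 0.019]
lid [ 0.509  0.198 -0.001]
tableBR [ 0.114 -0.855 -0.748]
tableTL [ 1.501  0.92  -0.738]
bowl2 [ 0.642 -0.26   0.005]
blue [ 0.404 -0.26   0.064]
jar [ 0.759 -0.215  0.109]
```

View pics/crop1.png

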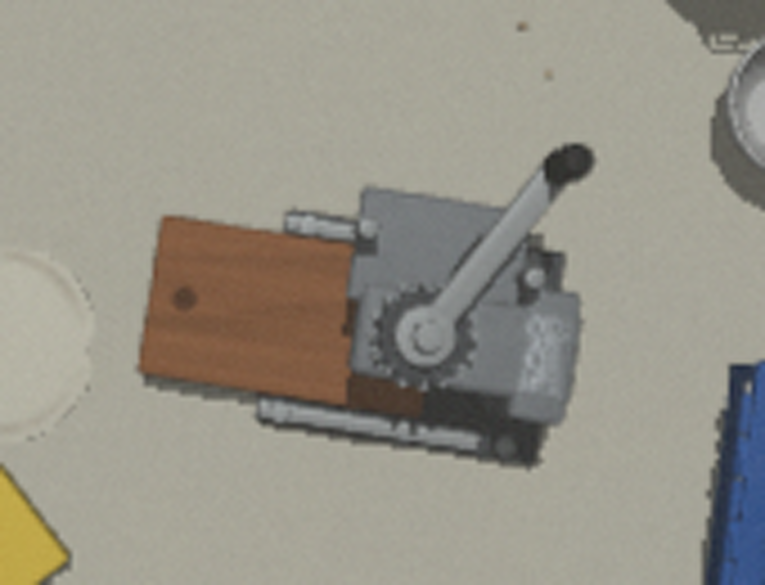

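View pics/crop2.png

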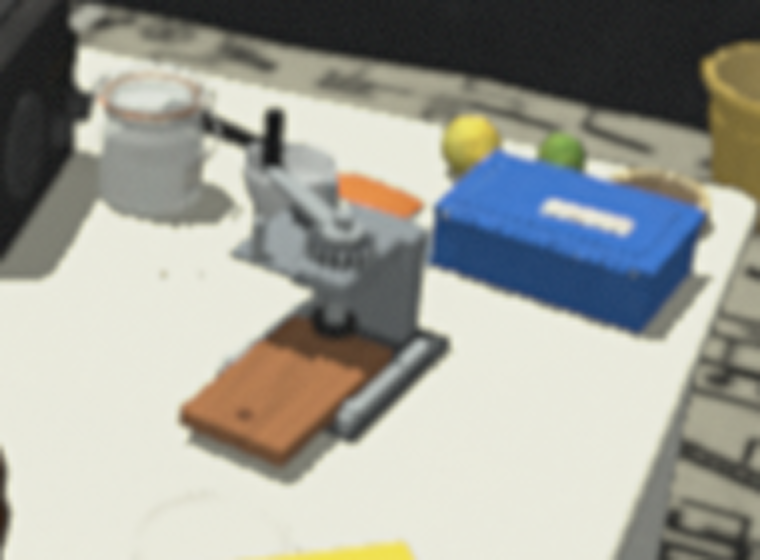

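```bash
python3 - <<'E'
from h import *
t=cam('top0');s=cam('side0')
for nm,d in (('top',t),('side',s)):
    im=d['color']; hsv=cv2.cvtColor(im,cv2.COLOR_BGR2HSV); P=cloud(d)
    H,S,V=[hsv[...,i].astype(int) for i in range(3)]
    brown=(H<15)&(S>90)&(V>60)
    roi=(abs(P[...,0]-0.52)<.12)&(P[...,1]>-0.06)&(P[...,1]<.16)
    m=brown&roi&(P[...,2]>.02)
    q=P[m]; print(nm,'board top z',np.median(q[:,2]),m.sum())
    n,lab,st,_=cv2.connectedComponentsWithStats(m.astype(np.uint8)); k=1+np.argmax(st[1:,4]); mm=(lab==k)
    q=P[mm]; q=q[abs(q[:,2]-np.median(q[:,2]))<.004]
    r=cv2.minAreaRect((q[:,:2]*1000).astype(np.float32)); print(r, cv2.boxPoints(r).round(1).tolist())
    # knob
    kn=(V<70)&(P[...,2]>.14)&(P[...,2]<.19)&(abs(P[...,0]-.58)<.08)&(abs(P[...,1]+.08)<.08)
    vs,us=np.nonzero(kn); print('knob px',us.mean(),vs.mean(),kn.sum(),P[kn].mean(0),P[kn][:,2].max(), 'topmed',np.percentile(P[kn][:,2],80))
    hub=(P[...,2]>.11)&(P[...,2]<.16)&(abs(P[...,0]-.54)<.12)&(abs(P[...,1]+.03)<.12)
    if nm=='top':
        for lo in np.arange(.09,.185,.005):
            k=(P[...,2]>=lo)&(P[...,2]<lo+.005)&(abs(P[...,0]-.54)<.13)&(abs(P[...,1]+.03)<.13)
            print(round(lo,3),k.sum(),P[k][:,:2].mean(0).round(3) if k.any() else '')
E
```

```text
top board top z 0.029604657223172404 1628
((526.0806274414062, 41.217254638671875), (144.85604858398438, 88.35314178466797), 81.09154510498047) [[471.20001220703125, -23.5], [558.5, -37.20000076293945], [580.9000244140625, 105.9000015258789], [493.70001220703125, 119.5999984741211]]
knob px 376.0689655172414 215.94827586206895 58 [ 0.59792316 -0.0953946   0.16802149] 0.17786182531339423 topmed 0.17457429523124432
0.09 5 [ 0.486 -0.059]
0.095 94 [ 0.546 -0.036]
0.1 955 [ 0.534 -0.051]
0.105 329 [ 0.515 -0.065]
0.11 39 [ 0.514 -0.027]
0.115 158 [ 0.513 -0.029]
0.12 74 [ 0.539 -0.048]
0.125 309 [ 0.547 -0.055]
0.13 50 [ 0.548 -0.048]
0.135 45 [ 0.535 -0.036]
0.14 10 [ 0.529 -0.043]
0.145 6 [ 0.594 -0.093]
0.15 2 [ 0.592 -0.095]
0.155 4 [ 0.599 -0.092]
0.16 4 [ 0.596 -0.091]
0.165 5 [ 0.597 -0.094]
0.17 38 [ 0.599 -0.098]
0.175 9 [ 0.599 -0.1  ]
0.18 0 
side board top z 0.03094055668764939 971
((524.0772705078125, 37.59921646118164), (156.74700927734375, 87.85448455810547), 80.94368743896484) [[468.3999938964844, -32.900001525878906], [555.0999755859375, -46.70000076293945], [579.7999877929688, 108.0999984741211], [493.0, 121.9000015258789]]
knob px 297.8 183.28571428571428 35 [ 0.598473   -0.09207001  0.15697237] 0.17410644480525006 topmed 0.1680899127264822
```

```bash
cat >> h.py <<'E'
HUB=np.array([0.512,-0.029]); A=-1.726
def cl(x,y): 
    c,s=np.cos(A),np.sin(A); return HUB+np.array([c*x-s*y,s*x+c*y])
def pose():
    st=robot.get_state(); q=st['eef_rot']; return np.array(st['tool_pos']),R.from_quat([q[1],q[2],q[3],q[0]])
def down(yaw): return R.from_euler('z',yaw)*R.from_euler('x',np.pi)
def plan(wps,g=0,start=None):
    # wps: (pos,yaw,n); print rows
    p,Rr=pose() if start is None else start
    out=[]
    for P,yaw,n in wps:
        P=np.array(P,float)
        for k in range(n,0,-1):
            tp=p+(P-p)/k; Rt=down(yaw)
            rv=(Rr.inv()*Rt).as_rotvec()/k
            sh=np.round(Rr.inv().apply(tp-p)*100,1); rv=np.round(rv,3)
            out.append([g,(sh+0).tolist(),(rv+0).tolist()])
            p=p+Rr.apply(sh/100); Rr=Rr*R.from_rotvec(rv)
    import json; print(len(out)); print(json.dumps(out)); print('end',p.round(4),Rr.as_matrix()[:,0].round(3))
E
python3 - <<'E'
from h import *
f=cl(-.168,.002); print(f, cl(-.11,0))
plan([((.40,-.50,.34),.5,8),((.58,-.12,.34),.9,9),((f[0],f[1],.34),1.416,7)],g=1)
E
```

```text
[0.53994562 0.13667149] [0.52900395 0.07967781]
24
[[1, [3.5, -1.8, -1.5], [0.0, 0.0, -0.034]], [1, [3.5, -1.7, -1.5], [0.0, 0.0, -0.034]], [1, [3.6, -1.6, -1.5], [0.0, 0.0, -0.034]], [1, [3.6, -1.5, -1.5], [0.0, 0.0, -0.034]], [1, [3.7, -1.4, -1.5], [0.0, 0.0, -0.034]], [1, [3.7, -1.2, -1.6], [0.0, 0.0, -0.034]], [1, [3.8, -1.1, -1.5], [-0.001, 0.0, -0.035]], [1, [3.8, -1.0, -1.6], [0.0, 0.0, -0.034]], [1, [3.8, -2.7, 0.0], [0.0, 0.0, -0.044]], [1, [3.9, -2.6, 0.0], [0.0, 0.0, -0.045]], [1, [4.0, -2.4, 0.0], [0.0, 0.0, -0.044]], [1, [4.1, -2.2, 0.0], [0.0, 0.0, -0.045]], [1, [4.2, -2.0, 0.0], [0.0, 0.0, -0.044]], [1, [4.3, -1.9, 0.0], [0.0, 0.0, -0.045]], [1, [4.4, -1.7, 0.0], [0.0, 0.0, -0.044]], [1, [4.4, -1.5, 0.0], [0.0, 0.0, -0.045]], [1, [4.5, -1.2, 0.0], [0.0, 0.0, -0.044]], [1, [2.5, -2.7, 0.0], [0.0, 0.0, -0.074]], [1, [2.7, -2.5, 0.0], [0.0, 0.0, -0.074]], [1, [2.9, -2.3, 0.0], [0.0, 0.0, -0.074]], [1, [3.1, -2.1, 0.0], [0.0, 0.0, -0.074]], [1, [3.2, -1.9, 0.0], [0.0, 0.0, -0.073]], [1, [3.3, -1.7, 0.0], [0.0, 0.0, -0.074]], [1, [3.5, -1.4, 0.0], [0.0, 0.0, -0.073]]]
end [0.5398 0.1366 0.3403] [0.154 0.988 0.   ]
```

>>> send_rows(
  steps=[
    [1,[3.5,-1.8,-1.5],[0,0,-0.034]],
    [1,[3.5,-1.7,-1.5],[0,0,-0.034]],
    [1,[3.6,-1.6,-1.5],[0,0,-0.034]],
    [1,[3.6,-1.5,-1.5],[0,0,-0.034]],
    [1,[3.7,-1.4,-1.5],[0,0,-0.034]],
    [1,[3.7,-1.2,-1.6],[0,0,-0.034]],
    [1,[3.8,-1.1,-1.5],[0,0,-0.035]],
    [1,[3.8,-1.0,-1.6],[0,0,-0.034]],
    [1,[3.8,-2.7,0],[0,0,-0.044]],
    [1,[3.9,-2.6,0],[0,0,-0.045]],
    [1,[4.0,-2.4,0],[0,0,-0.044]],
    [1,[4.1,-2.2,0],[0,0,-0.045]],
  ],
)

```text
t: 1.35
tool_pos: [0.4807, -0.3302, 0.3406]
eef_rot: [-0.0, 0.943, 0.333, -0.0]
force: [1.2, -0.1, 0.3]
opening: 0.0024
```

>>> send_rows(
  steps=[
    [1,[4.2,-2.0,0],[0,0,-0.044]],
    [1,[4.3,-1.9,0],[0,0,-0.045]],
    [1,[4.4,-1.7,0],[0,0,-0.044]],
    [1,[4.4,-1.5,0],[0,0,-0.045]],
    [1,[4.5,-1.2,0],[0,0,-0.044]],
    [1,[2.5,-2.7,0],[0,0,-0.074]],
    [1,[2.7,-2.5,0],[0,0,-0.074]],
    [1,[2.9,-2.3,0],[0,0,-0.074]],
    [1,[3.1,-2.1,0],[0,0,-0.074]],
    [1,[3.2,-1.9,0],[0,0,-0.073]],
    [1,[3.3,-1.7,0],[0,0,-0.074]],
    [1,[3.5,-1.4,0],[0,0,-0.073]],
  ],
)

```text
t: 2.55
tool_pos: [0.5393, 0.1376, 0.3405]
eef_rot: [0.0, 0.759, 0.651, -0.0]
force: [1.0, 0.4, 0.5]
opening: 0.0004
```

```bash
python3 - <<'E'
from h import *
st=robot.get_state(); print(st['t'],st['tool_pos'],st['joints'].round(2),st['force'],st['opening'])
print(pose()[1].as_matrix().round(3)[:,0])
cap('wrist','wrist1')
E
```

```text
2.55 [0.53928885 0.1375606  0.34052911] [ 0.05  0.31 -0.53  1.81  0.18  1.06 -0.7 ] [0.99723069 0.42921705 0.49905101] 0.00036318030080855726
[ 0.152  0.988 -0.   ]
```

View pics/wrist1.png

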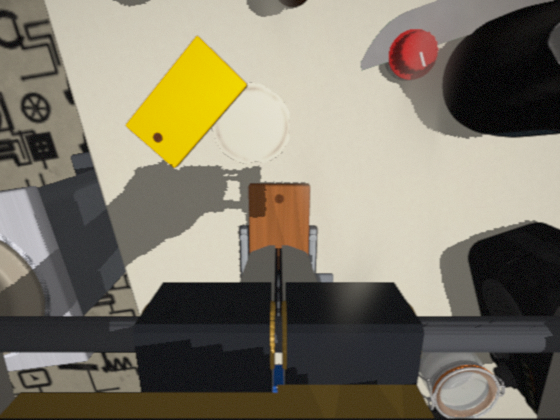

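```bash
python3 - <<'E'
from h import *
d=cam('wrist1'); im=d['color']
hsv=cv2.cvtColor(im,cv2.COLOR_BGR2HSV)
m=((hsv[...,0]<15)&(hsv[...,1]>110)).astype(np.uint8); m[:175]=0; m[250:]=0; m[:,:235]=0; m[:,320:]=0
c=max(cv2.findContours(m,0,2)[0],key=cv2.contourArea)
a=cv2.approxPolyDP(c,4,True)[:,0]; print(a.tolist())
for p in a: print(p, onz(d,*p,.030).round(4), pt(d,*p).round(4))
up=[tuple(p) for p in a if p[1]<195]
cv2.imwrite('pics/crop3.png',cv2.resize(im[150:300,180:380],None,fx=4,fy=4))
L=onz(d,*min(up),.03);Rr=onz(d,*max(up),.03); mid=(L+Rr)/2; print('front mid',mid,np.linalg.norm(L-Rr))
v=mid[:2]-HUB; ux=np.array([np.cos(A),np.sin(A)]); print('clamp x,y of front',v@ux, v@np.array([-ux[1],ux[0]]), 'edge angle',np.arctan2(*(L-Rr)[1::-1]))
E
```

```text
[[250, 184], [249, 249], [269, 244], [308, 249], [308, 186]]
[250 184] [0.496  0.1208 0.03  ] [0.4953 0.1196 0.0237]
[249 249] [0.4773 0.0225 0.03  ] [0.4745 0.0154 0.0121]
[269 244] [0.5084 0.026  0.03  ] [0.5081 0.0248 0.0269]
[308 249] [0.5653 0.0092 0.03  ] [0.5654 0.008  0.0272]
[308 186] [0.5775 0.1055 0.03  ] [0.5776 0.1051 0.0284]
front mid [0.53674892 0.11315911 0.03      ] 0.08290620771794449
clamp x,y of front -0.14427609134969493 0.00247629115533868 edge angle 2.9561669878712395
```

View pics/crop3.png

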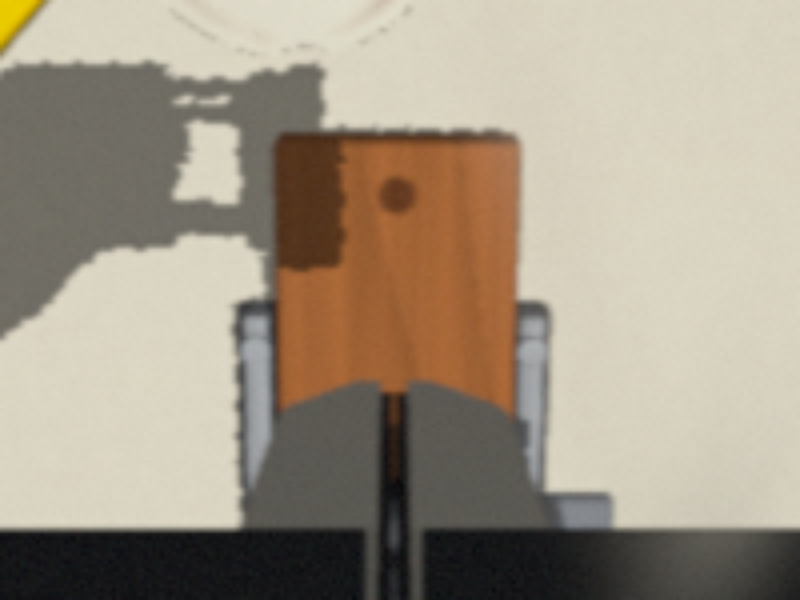

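>>> send_rows(
  steps=[
    [1,[0,0,4.1],[0,0,0]],
    [1,[0,0,4.1],[0,0,0]],
    [1,[0,0,4.1],[0,0,0]],
    [1,[0,0,4.1],[0,0,0]],
    [1,[0,0,4.1],[0,0,0]],
    [1,[0,0,4.1],[0,0,0]],
    [1,[0,0,4.1],[0,0,0]],
    [1,[0,0,4.1],[0,0,0]],
    [1,[0,0,0],[0,0,0]],
    [1,[0,0,0],[0,0,0]],
  ],
)

```text
t: 3.6
tool_pos: [0.5395, 0.1364, 0.0127]
eef_rot: [-0.0, 0.76, 0.65, -0.001]
force: [0.3, -0.3, 0.9]
opening: 0.0004
```

>>> send_rows(
  steps=[
    [1,[-0.8,0,0],[0,0,0]],
    [1,[-0.8,0,0],[0,0,0]],
    [1,[-0.8,0,0],[0,0,0]],
    [1,[-0.8,0,0],[0,0,0]],
    [1,[-0.8,0,0],[0,0,0]],
    [1,[0,0,0],[0,0,0]],
  ],
)

```text
t: 4.2
tool_pos: [0.5334, 0.0947, 0.0128]
eef_rot: [0.0, 0.76, 0.65, -0.001]
force: [0.4, 0.3, 0.1]
opening: 0.0005
```

>>> send_rows(
  steps=[
    [1,[-0.3,0,0],[0,0,0]],
    [1,[-0.2,0,0],[0,0,0]],
    [1,[0,0,0],[0,0,0]],
  ],
)

```text
t: 4.5
tool_pos: [0.5331, 0.0921, 0.0126]
eef_rot: [-0.0, 0.76, 0.65, 0.0]
force: [0.4, 1.7, 1.1]
opening: 0.0004
```

>>> send_rows(
  steps=[
    [1,[-0.2,0,0],[0,0,0]],
    [1,[0,0,0],[0,0,0]],
  ],
)

```text
t: 4.7
tool_pos: [0.5327, 0.09, 0.0126]
eef_rot: [-0.0, 0.76, 0.65, 0.0]
force: [-0.9, 1.5, 1.7]
opening: 0.0004
```

>>> send_rows(
  steps=[
    [1,[-0.2,0,0],[0,0,0]],
    [1,[0,0,0],[0,0,0]],
  ],
)

```text
t: 4.9
tool_pos: [0.5323, 0.0877, 0.0126]
eef_rot: [0.0, 0.76, 0.65, -0.0]
force: [0.6, 1.7, 2.2]
opening: 0.0004
```

>>> send_rows(
  steps=[
    [1,[-0.2,0,0],[0,0,0]],
    [1,[0,0,0],[0,0,0]],
  ],
)

```text
t: 5.1
tool_pos: [0.5327, 0.0875, 0.0126]
eef_rot: [-0.0, 0.759, 0.651, 0.001]
force: [2.1, 7.3, -0.6]
opening: 0.0009
```

>>> send_rows(
  steps=[
    [1,[-0.2,0,0],[0,0,0]],
    [1,[0,0,0],[0,0,0]],
  ],
)

```text
t: 5.3
tool_pos: [0.5328, 0.0875, 0.0128]
eef_rot: [-0.001, 0.759, 0.651, 0.003]
force: [1.0, 12.2, -1.1]
opening: 0.0001
```

>>> send_rows(
  steps=[
    [1,[1,0,0],[0,0,0]],
    [1,[2,0,0],[0,0,0]],
    [0.5,[1,0,-3],[0,0,0]],
    [0.5,[1,0,-4.5],[0,0,0]],
    [0.5,[1,0,-4.5],[0,0,0]],
    [0.5,[1,0,-4.5],[0,0,0]],
    [0.5,[2,0,-4.5],[0,0,0]],
    [0.5,[3,0,-3],[0,0,0]],
    [0.5,[0,0,0],[0,0,0]],
  ],
)

```text
t: 6.2
tool_pos: [0.5515, 0.207, 0.2571]
eef_rot: [0.0, 0.759, 0.651, 0.004]
force: [-0.5, 0.3, 0.6]
opening: 0.0458
```

```bash
python3 - <<'E'
from h import *
for n in ['side','top','wrist']: cap(n,n+'2')
a=cv2.imread('pics/side2.png')[150:290,230:420];b=cv2.imread('pics/top2.png')[180:320,240:430]
cv2.imwrite('pics/crop4.png',cv2.resize(np.vstack([a,b]),None,fx=2.1*1,fy=2.1,interpolation=cv2.INTER_CUBIC))
print(robot.get_state()['tool_pos'],robot.get_state()['opening'])
t=cam('top2');P=cloud(t);im=t['color'];hsv=cv2.cvtColor(im,cv2.COLOR_BGR2HSV)
V=hsv[...,2]
kn=(V<75)&(P[...,2]>.165)&(P[...,2]<.19)&(abs(P[...,0]-.58)<.08)&(abs(P[...,1]+.08)<.08)
vs,us=np.nonzero(kn);print(us.mean(),vs.mean(),us.min(),us.max(),vs.min(),vs.max(),P[kn].mean(0))
E
```

```text
[0.54949365 0.20116368 0.25155366] 0.04655131397169987
377.06976744186045 215.4418604651163 374 380 212 219 [ 0.59859448 -0.09661651  0.17349822]
```

View pics/crop4.png

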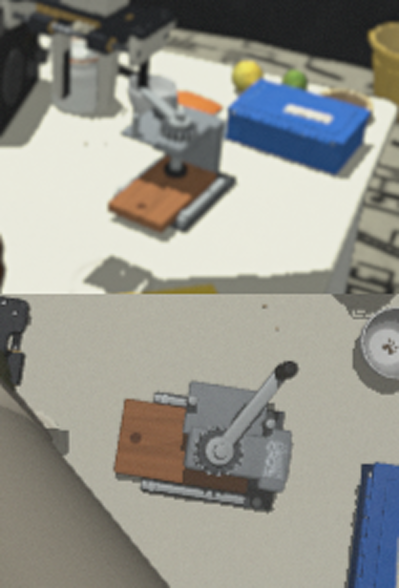

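View pics/wrist2.png

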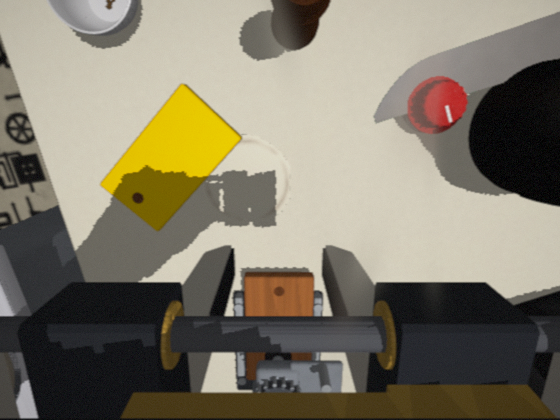

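```bash
python3 - <<'E'
from h import *
t=cam('top2');P=cloud(t);im=t['color'];hsv=cv2.cvtColor(im,cv2.COLOR_BGR2HSV)
m=(hsv[...,0]<15)&(hsv[...,1]>90)&(P[...,2]>.02)&(P[...,2]<.04)&(abs(P[...,0]-.52)<.1)&(abs(P[...,1]-.04)<.08)
q=(P[m][:,:2]-HUB); ux=np.array([np.cos(A),np.sin(A)]);uy=np.array([-ux[1],ux[0]])
x=q@ux;y=q@uy; print('front x',np.percentile(x,[0.3,1,3])); print('y',np.percentile(y,[1,99]))
s=cam('side2')
# knob top from two views
print('knob top ray z.175',onz(t,377.07,215.44,.175), proj(s,[.5986,-.0966,.175]))
K=onz(t,377.07,215.44,.175)[:2]; print('dist',np.linalg.norm(K-HUB),'q',2.007-(np.arctan2(*(K-HUB)[::-1])-A))
# hub circle
z=P[...,2]; g=cv2.cvtColor(im,cv2.COLOR_BGR2GRAY)
c=im[240:275,325:365]; cv2.imwrite('pics/hub.png',cv2.resize(c,None,fx=14,fy=14,interpolation=cv2.INTER_CUBIC))
np.set_printoptions(linewidth=250); print((z[246:266,334:358]*1000).astype(int))
E
```

```text
front x [-0.1092959  -0.10871879 -0.10719501]
y [-0.04024254  0.04645683]
knob top ray z.175 [ 0.59847114 -0.09633781  0.175     ] [298.63387843 177.44549757]
dist 0.10959761616276054 q 0.9426372049106995
[[ 105  114  115  104  108  118  115  117  118  117  117  115  120  127  128  127  127  127  124  128  128  125  105  103]
 [ 105  111  114  117  114  116  115  114  121  114  119  117  129  125 1140  128  125  126  125  129  126  103  101  103]
 [ 102  105  116  118  114  119  116  116  128  125  128  127  130  125  129  125  129  126  126  130  102  101  104  107]
 [ 106  107  117  114  118  119  125  126  126  123  126  126  129  126  130  128  126  127  124  125  103  102  101  103]
 [ 116  118  118 1140  118  125 1140  131  129  131  123  125  127  127  127  127  124  127  126  121  118  116  107  103]
 [ 119  117  116  118  122  127  128  130  125  127  125  127  128  125  127  128  129  123  117  114  116  106  104  105]
 [ 115  119  114  118  124  127  128  128  126  137  140  140  136  139  127  128  127  117  120  115  106  105  107  105]
 [ 113  116  121  116  126  127  1
[... 865 characters left out ...]
125  125  127  124  127  123  126  129  118  116  120  114  103  106  104  106  103]
 [ 104  105  116  118  118  117  114  115  113  124  127  128  125  119  118  115  116  116  104  102   99  106  104  102]
 [ 101  117  117  118  117  118  114  117  114  114  116  114  116  115  120  117  117  118  114  104  106  104  103  100]
 [ 104  109  117  103  104  117  116  114  113  117  114  116  116  118  117  108  105  115  114  104  104  105  107  102]
 [  28   26   99  102  106  116  119  106  117  115  116  114  118  119  115  107  104  103  108  104  104  102  104  105]
 [  27   27   27   28   30  118  116  109  105  116  119  106  105  111  112  114  107  103  101  105  101  105  102  102]]
```

View pics/hub.png

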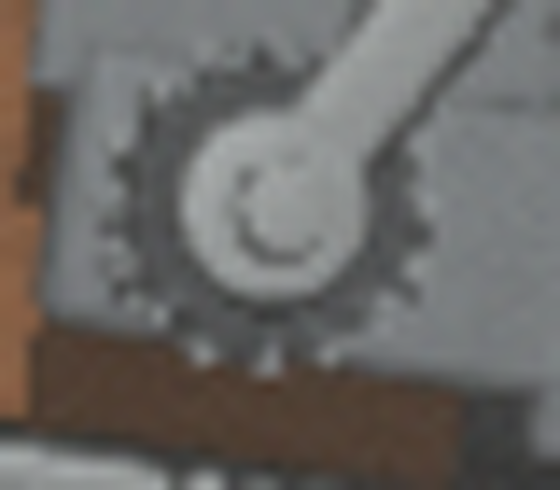

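```bash
python3 - <<'E'
from h import *
t=cam('top2')
a=onz(t,344.2,254.2,.128);b=onz(t,344.9,254.4,.139);print(a,b)
K=onz(t,377.07,215.44,.175)[:2]
for h in (a,b):
    v=K-h[:2];print(np.linalg.norm(v),np.arctan2(v[1],v[0]))
E
```

```text
[ 0.51401282 -0.0289885   0.128     ] [ 0.51359296 -0.02931549  0.139     ]
0.10802377227878569 -0.6731698280239302
0.1081494093863895 -0.6683854300247793
```

```bash
sed -i 's/HUB=np.array(\[0.512,-0.029\])/HUB=np.array([0.5125,-0.0285])/' h.py; python3 - <<'E'
from h import *
print(cam('top2') and dict(np.load('pics/wrist2.npz'))['mount'].round(3))
th=-.671
plan([((.575,.05,.26),1.95,5),((.5985,-.0967,.26),th+np.pi,4)],g=.5)
E
```

```text
[[ 0.002 -0.961 -0.276  0.077]
 [ 1.     0.002 -0.    -0.   ]
 [ 0.001 -0.276  0.961 -0.165]
 [ 0.     0.     0.     1.   ]]
9
[[0.5, [-2.9, 1.0, -0.2], [0.0, 0.0, -0.107]], [0.5, [-3.0, 0.6, -0.2], [-0.001, 0.0, -0.107]], [0.5, [-3.0, 0.3, -0.1], [0.0, 0.001, -0.107]], [0.5, [-3.1, 0.0, -0.2], [-0.001, 0.0, -0.107]], [0.5, [-3.1, -0.3, -0.1], [0.0, 0.001, -0.107]], [0.5, [-3.6, -0.8, 0.0], [0.0, 0.0, -0.13]], [0.5, [-3.5, -1.3, 0.0], [0.0, 0.0, -0.13]], [0.5, [-3.3, -1.7, 0.0], [0.0, 0.0, -0.13]], [0.5, [-3.0, -2.1, 0.0], [0.0, 0.0, -0.13]]]
end [ 0.5982 -0.0964  0.2598] [-0.783  0.622  0.   ]
```

>>> send_rows(
  steps=[
    [0.5,[-2.9,1.0,-0.2],[0,0,-0.107]],
    [0.5,[-3.0,0.6,-0.2],[0,0,-0.107]],
    [0.5,[-3.0,0.3,-0.1],[0,0,-0.107]],
    [0.5,[-3.1,0,-0.2],[0,0,-0.107]],
    [0.5,[-3.1,-0.3,-0.1],[0,0,-0.107]],
    [0.5,[-3.6,-0.8,0],[0,0,-0.13]],
    [0.5,[-3.5,-1.3,0],[0,0,-0.13]],
    [0.5,[-3.3,-1.7,0],[0,0,-0.13]],
    [0.5,[-3.0,-2.1,0],[0,0,-0.13]],
    [0.5,[0,0,0],[0,0,0]],
  ],
)

```text
t: 7.35
tool_pos: [0.5976, -0.1031, 0.2574]
eef_rot: [-0.002, 0.331, 0.943, -0.002]
force: [0.3, -1.0, -0.2]
opening: 0.0463
```

```bash
python3 - <<'E'
from h import *
cap('wrist','wrist3')
st=robot.get_state();print(st['tool_pos'],st['joints'].round(2),st['opening'],st['force'])
p,r=pose();print(r.as_matrix().round(4)); print('tool-frame offset to knob',r.inv().apply(np.array([.5985,-.0967,.138])-p)*100)
d=cam('wrist3');print('proj knob',proj(d,[.5985,-.0967,.175]),'hub',proj(d,[HUB[0],HUB[1],.139]))
E
```

```text
[ 0.5975114  -0.09961126  0.25789352] [ 0.58  0.51 -0.76  1.8   0.41  1.    0.55] 0.046126248216112574 [0.51747365 0.21739756 0.03017799]
[[-7.794e-01  6.265e-01 -4.800e-03]
 [ 6.265e-01  7.794e-01 -3.000e-04]
 [ 3.500e-03 -3.200e-03 -1.000e+00]]
tool-frame offset to knob [ 0.06294383  0.32776404 11.98864826]
proj knob [285.3711945  212.30239744] hub [284.95733349  63.2122006 ]
```

View pics/wrist3.png

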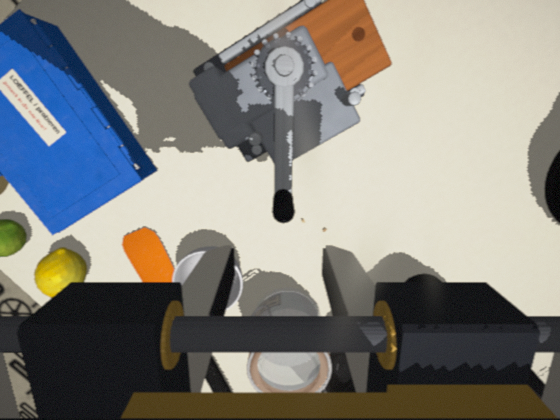

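>>> send_rows(
  steps=[
    [0.5,[0,0.3,0],[0,0,0]],
    [0.5,[0,0,3],[0,0,0]],
    [0.5,[0,0,3],[0,0,0]],
    [0.5,[0,0,3],[0,0,0]],
    [0.5,[0,0,2],[0,0,0]],
    [0.5,[0,0,1],[0,0,0]],
    [0.5,[0,0,0],[0,0,0]],
  ],
)

```text
t: 8.1
tool_pos: [0.6002, -0.0913, 0.1394]
eef_rot: [-0.001, 0.328, 0.945, -0.0]
force: [-0.7, -1.0, -0.1]
opening: 0.0465
```

>>> send_rows(
  squeeze=15,
  steps=[
    [1,[0,0,0],[0,0,0]],
    [1,[0,0,0],[0,0,0]],
    [1,[0,0,0],[0,0,0]],
    [1,[0,0,0],[0,0,0]],
    [1,[0,0,0],[0,0,0]],
  ],
)

```text
t: 8.6
tool_pos: [0.6013, -0.0928, 0.1413]
eef_rot: [0.001, 0.329, 0.944, -0.0]
force: [-0.9, -0.7, 4.0]
opening: 0.0181
```

```bash
python3 - <<'E'
from h import *
p,r=pose();v=p[:2]-HUB;print(p,np.linalg.norm(v),'th',np.arctan2(v[1],v[0]),'toolx',np.arctan2(*(-r.as_matrix()[:2,0])[::-1]),robot.get_state()['opening'],robot.get_state()['force'],robot.get_state()['t'])
E
```

```text
[ 0.60128403 -0.09284625  0.14125676] 0.10964964365780755 th -0.6271444606175282 toolx -0.671140253808771 0.018101166155700902 [-0.85459191 -0.70682811  3.98826907] 8.6
```

>>> send_rows(
  steps=[
    [1,[0.05,1.1,0],[0,0,-0.1]],
    [1,[0.06,1.1,0],[0,0,-0.1]],
    [1,[0.05,1.1,0],[0,0,-0.1]],
    [1,[0.06,1.1,0],[0,0,-0.1]],
    [1,[0.05,1.1,0],[0,0,-0.1]],
    [1,[0.06,1.1,0],[0,0,-0.1]],
    [1,[0.05,1.1,0],[0,0,-0.1]],
    [1,[0.06,1.1,0],[0,0,-0.1]],
  ],
)

```text
t: 9.4
tool_pos: [0.6202, -0.0102, 0.1409]
eef_rot: [-0.003, -0.067, 0.998, -0.001]
force: [-15.7, -3.6, 14.2]
opening: 0.0179
```

```bash
cat >> h.py <<'E'
def lev():
    st=robot.get_state()
    p,r=pose();v=p[:2]-HUB;th=np.arctan2(v[1],v[0]);F=st['force']
    print('t',round(st['t'],2),'z',p[2].round(4),'r',np.linalg.norm(v).round(4),'q',round(.281-th,3),'toolq',round(.281-np.arctan2(*(-r.as_matrix()[:2,0])[::-1]),3),'Ftan(+resists drive)',round(float(F[0]*-np.sin(th)+F[1]*np.cos(th)),2),'Frad',round(float(F[0]*np.cos(th)+F[1]*np.sin(th)),2),'Fz',F[2].round(1),'open',round(st['opening'],4),'q7',st['joints'][6].round(2))
E
python3 -c "
from h import *
lev()"
```

```text
t 9.4 z 0.1409 r 0.1092 q 0.112 toolq 0.148 Ftan(+resists drive) -0.94 Frad -16.07 Fz 14.2 open 0.0179 q7 0.96
```

>>> send_rows(
  steps=[
    [1,[0.2,0,-0.3],[0,0,0]],
    [1,[0,0,0],[0,0,0]],
  ],
)

```text
t: 9.6
tool_pos: [0.6199, -0.0109, 0.1421]
eef_rot: [-0.002, -0.064, 0.998, -0.0]
force: [-4.2, 0.6, -11.6]
opening: 0.0175
```

```bash
python3 -c "
from h import *
lev()"
```

```text
t 9.6 z 0.1421 r 0.1088 q 0.118 toolq 0.153 Ftan(+resists drive) 1.23 Frad -4.02 Fz -11.6 open 0.0175 q7 0.96
```

>>> send_rows(
  steps=[
    [1,[0.1,0.6,0.1],[0,0,-0.05]],
    [1,[0.05,0.6,0],[0,0,-0.05]],
    [1,[0,0,0],[0,0,0]],
  ],
)

```text
t: 9.9
tool_pos: [0.6174, -0.0001, 0.142]
eef_rot: [-0.002, -0.115, 0.993, -0.001]
force: [-5.6, -3.5, -5.0]
opening: 0.0179
```

```bash
python3 -c "
from h import *
lev()"
```

```text
t 9.9 z 0.142 r 0.1087 q 0.016 toolq 0.051 Ftan(+resists drive) -1.88 Frad -6.35 Fz -5.0 open 0.0179 q7 1.02
```

>>> send_rows(
  steps=[
    [1,[0.1,0.3,0.05],[0,0,-0.03]],
    [1,[0,0,0],[0,0,0]],
  ],
)

```text
t: 10.1
tool_pos: [0.6172, -0.0, 0.1419]
eef_rot: [-0.001, -0.128, 0.992, -0.003]
force: [-1.4, -9.7, -2.8]
opening: 0.0182
```

```bash
python3 -c "
from h import *
lev()"
```

```text
t 10.1 z 0.1419 r 0.1085 q 0.015 toolq 0.024 Ftan(+resists drive) -8.96 Frad -3.89 Fz -2.8 open 0.0182 q7 1.04
```

>>> send_rows(
  steps=[
    [1,[0.05,-1.1,0],[0,0,0.1]],
    [1,[0.06,-1.1,0],[0,0,0.1]],
    [1,[0.05,-1.1,0],[0,0,0.1]],
    [1,[0.06,-1.1,0],[0,0,0.1]],
    [1,[0.05,-1.1,0],[0,0,0.1]],
  ],
)

```text
t: 10.6
tool_pos: [0.6193, -0.05, 0.1421]
eef_rot: [0.002, 0.122, 0.993, 0.001]
force: [4.9, 4.2, -13.5]
opening: 0.0178
```

```bash
python3 -c "
from h import *
lev()"
```

```text
t 10.6 z 0.1421 r 0.109 q 0.479 toolq 0.525 Ftan(+resists drive) 5.05 Frad 3.97 Fz -13.5 open 0.0178 q7 0.71
```

>>> send_rows(
  steps=[
    [1,[0.05,-1.1,0.1],[0,0,0.1]],
    [1,[0,-1.1,0],[0,0,0.1]],
    [1,[0.05,-1.1,0],[0,0,0.1]],
  ],
)

```text
t: 10.9
tool_pos: [0.6085, -0.0807, 0.142]
eef_rot: [0.003, 0.269, 0.963, 0.002]
force: [5.5, 1.9, -7.6]
opening: 0.018
```

```bash
python3 -c "
from h import *
lev()"
```

```text
t 10.9 z 0.142 r 0.1093 q 0.779 toolq 0.825 Ftan(+resists drive) 4.33 Frad 3.91 Fz -7.6 open 0.018 q7 0.51
```

>>> send_rows(
  steps=[
    [1,[0,-1.1,0.05],[0,0,0.08]],
    [1,[0,-1.1,0],[0,0,0.1]],
    [1,[0,0,0],[0,0,0]],
  ],
)

```text
t: 11.2
tool_pos: [0.5955, -0.1, 0.1419]
eef_rot: [0.002, 0.354, 0.935, 0.001]
force: [3.7, 0.6, -1.9]
opening: 0.0179
```

```bash
python3 -c "
from h import *
lev()"
```

```text
t 11.2 z 0.1419 r 0.1095 q 0.992 toolq 1.004 Ftan(+resists drive) 2.87 Frad 2.43 Fz -1.9 open 0.0179 q7 0.39
```

>>> send_rows(
  steps=[
    [1,[0.05,-1.1,0],[0,0,0.1]],
  ],
)

```text
t: 11.3
tool_pos: [0.5899, -0.106, 0.1419]
eef_rot: [0.003, 0.397, 0.918, 0.002]
force: [5.8, 0.2, -1.8]
opening: 0.018
```

```bash
python3 -c "
from h import *
lev()"
```

```text
t 11.3 z 0.1419 r 0.1096 q 1.067 toolq 1.098 Ftan(+resists drive) 4.22 Frad 3.99 Fz -1.8 open 0.018 q7 0.32
```

>>> send_rows(
  steps=[
    [1,[0,-0.5,0],[0,0,0.04]],
    [1,[0,0,0],[0,0,0]],
  ],
)

```text
t: 11.5
tool_pos: [0.5848, -0.1108, 0.1419]
eef_rot: [0.002, 0.417, 0.909, 0.001]
force: [5.7, -0.3, 0.4]
opening: 0.0177
```

```bash
python3 -c "
from h import *
lev()"
```

```text
t 11.5 z 0.1419 r 0.1095 q 1.131 toolq 1.14 Ftan(+resists drive) 4.03 Frad 4.0 Fz 0.4 open 0.0177 q7 0.29
```

Pad still clear after stroke 1. Return stroke.

>>> send_rows(
  steps=[
    [1,[0,1.1,0],[0,0,-0.1]],
    [1,[0.05,1.1,0],[0,0,-0.1]],
    [1,[0.05,1.1,0],[0,0,-0.1]],
    [1,[0.05,1.1,0],[0,0,-0.1]],
    [1,[0.06,1.1,0],[0,0,-0.1]],
    [1,[0.05,1.1,0],[0,0,-0.1]],
    [1,[0.06,1.1,0],[0,0,-0.1]],
    [1,[0.05,1.1,0],[0,0,-0.1]],
    [1,[0.06,1.1,0],[0,0,-0.1]],
    [1,[0.05,1.1,0],[0,0,-0.1]],
    [1,[0.05,0.8,0],[0,0,-0.07]],
  ],
)

```text
t: 12.6
tool_pos: [0.618, -0.004, 0.1417]
eef_rot: [-0.0, -0.108, 0.994, -0.001]
force: [-6.5, -2.6, 9.6]
opening: 0.0175
```

```bash
python3 -c "
from h import *
lev()"
```

```text
t 12.6 z 0.1417 r 0.1083 q 0.053 toolq 0.064 Ftan(+resists drive) -1.03 Frad -6.89 Fz 9.6 open 0.0175 q7 1.01
```

>>> send_rows(
  steps=[
    [1,[0.1,0.4,-0.1],[0,0,-0.04]],
    [1,[0,0.1,0],[0,0,0]],
    [1,[0,0,0],[0,0,0]],
  ],
)

```text
t: 12.9
tool_pos: [0.6169, -0.0002, 0.1419]
eef_rot: [0.0, -0.124, 0.992, -0.0]
force: [0.5, -1.1, 1.6]
opening: 0.018
```

```bash
python3 -c "
from h import *
lev()"
```

```text
t 12.9 z 0.1419 r 0.1081 q 0.016 toolq 0.032 Ftan(+resists drive) -1.22 Frad 0.2 Fz 1.6 open 0.018 q7 1.03
```

>>> send_rows(
  steps=[
    [1,[0.05,-1.1,0],[0,0,0.1]],
    [1,[0.05,-1.1,0.05],[0,0,0.1]],
    [1,[0.03,-1.1,0],[0,0,0.09]],
  ],
)

```text
t: 13.2
tool_pos: [0.6211, -0.0324, 0.1419]
eef_rot: [0.001, 0.023, 1.0, 0.001]
force: [-0.9, 0.4, 3.2]
opening: 0.018
```

>>> send_rows(
  steps=[
    [1,[0.05,-1.1,0.05],[0,0,0.1]],
    [1,[0.05,-1.1,0],[0,0,0.1]],
  ],
)

```text
t: 13.4
tool_pos: [0.6186, -0.0528, 0.1418]
eef_rot: [0.002, 0.122, 0.993, 0.002]
force: [0.9, 4.5, 4.3]
opening: 0.0176
```

```bash
python3 -c "
from h import *
lev()"
```

```text
t 13.4 z 0.1418 r 0.1089 q 0.506 toolq 0.525 Ftan(+resists drive) 4.59 Frad -0.17 Fz 4.3 open 0.0176 q7 0.71
```

>>> send_rows(
  steps=[
    [1,[0.05,-1.1,-0.05],[0,0,0.1]],
    [1,[0.05,-1.1,0],[0,0,0.1]],
  ],
)

```text
t: 13.6
tool_pos: [0.6117, -0.074, 0.1419]
eef_rot: [0.002, 0.221, 0.975, 0.002]
force: [2.9, 2.9, -1.1]
opening: 0.0178
```

```bash
python3 -c "
from h import *
lev()"
```

```text
t 13.6 z 0.1419 r 0.1091 q 0.712 toolq 0.726 Ftan(+resists drive) 3.84 Frad 1.45 Fz -1.1 open 0.0178 q7 0.58
```

>>> send_rows(
  steps=[
    [1,[0.03,-1.1,0],[0,0,0.1]],
    [1,[0.03,-1.1,0],[0,0,0.1]],
  ],
)

```text
t: 13.8
tool_pos: [0.6007, -0.0931, 0.1419]
eef_rot: [0.002, 0.317, 0.948, 0.002]
force: [2.7, 4.3, -0.5]
opening: 0.0178
```

```bash
python3 -c "
from h import *
lev()"
```

```text
t 13.8 z 0.1419 r 0.1093 q 0.913 toolq 0.926 Ftan(+resists drive) 5.03 Frad -0.36 Fz -0.5 open 0.0178 q7 0.44
```

>>> send_rows(
  steps=[
    [1,[0.05,-1.1,0],[0,0,0.1]],
  ],
)

```text
t: 13.9
tool_pos: [0.5938, -0.1017, 0.1419]
eef_rot: [0.002, 0.364, 0.931, 0.002]
force: [3.1, 4.1, -0.3]
opening: 0.0178
```

```bash
python3 -c "
from h import *
lev()"
```

```text
t 13.9 z 0.1419 r 0.1094 q 1.014 toolq 1.026 Ftan(+resists drive) 5.13 Frad -0.4 Fz -0.3 open 0.0178 q7 0.37
```

>>> send_rows(
  steps=[
    [1,[0.05,-0.8,0],[0,0,0.08]],
    [1,[0,0,0],[0,0,0]],
  ],
)

```text
t: 14.1
tool_pos: [0.5872, -0.1084, 0.1419]
eef_rot: [0.001, 0.4, 0.916, 0.001]
force: [4.2, 1.2, 0.1]
opening: 0.018
```

```bash
python3 -c "
from h import *
lev()"
```

```text
t 14.1 z 0.1419 r 0.1094 q 1.1 toolq 1.104 Ftan(+resists drive) 3.9 Frad 2.04 Fz 0.1 open 0.018 q7 0.32
```

>>> send_rows(
  steps=[
    [1,[0.02,-0.4,0],[0,0,0.03]],
    [1,[0,1.1,0],[0,0,-0.1]],
    [1,[0.05,1.1,0],[0,0,-0.1]],
    [1,[0.05,1.1,0],[0,0,-0.1]],
    [1,[0.05,1.1,0],[0,0,-0.1]],
    [1,[0.06,1.1,0],[0,0,-0.1]],
    [1,[0.05,1.1,0],[0,0,-0.1]],
    [1,[0.06,1.1,0],[0,0,-0.1]],
    [1,[0.06,1.1,0],[0,0,-0.1]],
    [1,[0.06,1.1,0],[0,0,-0.1]],
    [1,[0.06,1.1,0],[0,0,-0.1]],
    [1,[0.05,0.8,0],[0,0,-0.07]],
  ],
)

```text
t: 15.3
tool_pos: [0.6179, -0.0037, 0.1418]
eef_rot: [-0.0, -0.113, 0.994, -0.0]
force: [-1.9, -1.6, 8.1]
opening: 0.0181
```

>>> send_rows(
  steps=[
    [1,[0.05,0.3,0],[0,0,-0.03]],
    [1,[0,0,0],[0,0,0]],
  ],
)

```text
t: 15.5
tool_pos: [0.6171, -0.0007, 0.1418]
eef_rot: [0.0, -0.126, 0.992, 0.0]
force: [-0.7, -0.2, 7.3]
opening: 0.0176
```

```bash
python3 -c "
from h import *
lev()"
```

```text
t 15.5 z 0.1418 r 0.1082 q 0.021 toolq 0.028 Ftan(+resists drive) -0.0 Frad -0.72 Fz 7.3 open 0.0176 q7 1.04
```

Stroke 3.

>>> send_rows(
  steps=[
    [1,[0.05,-1.1,-0.05],[0,0,0.1]],
    [1,[0.05,-1.1,0],[0,0,0.1]],
    [1,[0.05,-1.1,0],[0,0,0.1]],
  ],
)

```text
t: 15.8
tool_pos: [0.621, -0.0341, 0.1419]
eef_rot: [0.001, 0.026, 1.0, 0.0]
force: [1.6, 2.7, 1.1]
opening: 0.0178
```

>>> send_rows(
  steps=[
    [1,[0.05,-1.1,0],[0,0,0.1]],
  ],
)

```text
t: 15.9
tool_pos: [0.6202, -0.0441, 0.1419]
eef_rot: [0.001, 0.076, 0.997, 0.001]
force: [1.6, 3.6, -1.3]
opening: 0.0179
```

```bash
python3 -c "
from h import *
lev()"
```

```text
t 15.9 z 0.1419 r 0.1088 q 0.425 toolq 0.433 Ftan(+resists drive) 3.82 Frad 1.04 Fz -1.3 open 0.0179 q7 0.77
```

>>> send_rows(
  steps=[
    [1,[0.05,-1.1,0],[0,0,0.1]],
  ],
)

```text
t: 16.0
tool_pos: [0.6182, -0.0548, 0.1419]
eef_rot: [0.001, 0.126, 0.992, 0.001]
force: [2.4, 4.3, -0.5]
opening: 0.0182
```

```bash
python3 -c "
from h import *
lev()"
```

```text
t 16.0 z 0.1419 r 0.1089 q 0.525 toolq 0.533 Ftan(+resists drive) 4.81 Frad 1.31 Fz -0.5 open 0.0182 q7 0.71
```

>>> send_rows(
  steps=[
    [1,[0.05,-1.1,0],[0,0,0.1]],
  ],
)

```text
t: 16.1
tool_pos: [0.6153, -0.0647, 0.1419]
eef_rot: [0.001, 0.175, 0.985, 0.002]
force: [4.4, 8.0, -4.0]
opening: 0.0178
```

```bash
python3 -c "
from h import *
lev()"
```

```text
t 16.1 z 0.1419 r 0.109 q 0.619 toolq 0.632 Ftan(+resists drive) 9.04 Frad 1.53 Fz -4.0 open 0.0178 q7 0.64
```

>>> send_rows(
  steps=[
    [1,[0.05,-1.1,0],[0,0,0.1]],
  ],
)

```text
t: 16.2
tool_pos: [0.6116, -0.0741, 0.1419]
eef_rot: [0.001, 0.224, 0.975, 0.003]
force: [6.7, 8.7, -6.4]
opening: 0.0182
```

```bash
python3 -c "
from h import *
lev()"
```

```text
t 16.2 z 0.1419 r 0.1091 q 0.712 toolq 0.732 Ftan(+resists drive) 10.7 Frad 2.43 Fz -6.4 open 0.0182 q7 0.57
```

>>> send_rows(
  steps=[
    [1,[0,0,0],[0,0,0]],
  ],
)

```text
t: 16.3
tool_pos: [0.6111, -0.0751, 0.142]
eef_rot: [0.001, 0.224, 0.975, 0.002]
force: [6.6, 7.1, -6.8]
opening: 0.0179
```

```bash
python3 -c "
from h import *
lev()"
```

```text
t 16.3 z 0.142 r 0.1091 q 0.722 toolq 0.732 Ftan(+resists drive) 9.27 Frad 2.92 Fz -6.8 open 0.0179 q7 0.57
```

>>> send_rows(
  steps=[
    [1,[0,1.1,0.05],[0,0,-0.1]],
    [1,[0.05,1.1,0],[0,0,-0.1]],
    [1,[0.05,1.1,0],[0,0,-0.1]],
    [1,[0.05,1.1,0],[0,0,-0.1]],
    [1,[0.06,1.1,0],[0,0,-0.1]],
    [1,[0.06,1.1,0],[0,0,-0.1]],
    [1,[0.06,1.0,0],[0,0,-0.09]],
    [1,[0,0,0],[0,0,0]],
  ],
)

```text
t: 17.1
tool_pos: [0.6172, -0.0011, 0.1417]
eef_rot: [-0.0, -0.123, 0.992, 0.0]
force: [-3.0, -1.1, 9.1]
opening: 0.0179
```

```bash
python3 -c "
from h import *
lev()"
```

```text
t 17.1 z 0.1417 r 0.1082 q 0.026 toolq 0.035 Ftan(+resists drive) -0.35 Frad -3.16 Fz 9.1 open 0.0179 q7 1.03
```

>>> send_rows(
  steps=[
    [1,[0.05,0.2,-0.1],[0,0,-0.02]],
    [1,[0,0.1,0],[0,0,0]],
    [1,[0,0,0],[0,0,0]],
  ],
)

```text
t: 17.4
tool_pos: [0.6168, -0.0003, 0.1419]
eef_rot: [0.0, -0.129, 0.992, -0.0]
force: [2.8, -0.6, -2.2]
opening: 0.0177
```

```bash
python3 -c "
from h import *
lev()"
```

```text
t 17.4 z 0.1419 r 0.1081 q 0.017 toolq 0.022 Ftan(+resists drive) -1.34 Frad 2.54 Fz -2.2 open 0.0177 q7 1.04
```

>>> send_rows(
  steps=[
    [1,[0,0.2,0],[0,0,0]],
    [1,[0,0,0],[0,0,0]],
  ],
)

```text
t: 17.6
tool_pos: [0.6168, -0.0002, 0.1419]
eef_rot: [0.0, -0.129, 0.992, -0.001]
force: [4.3, -5.3, -1.4]
opening: 0.0179
```

```bash
python3 -c "
from h import *
lev()"
```

```text
t 17.6 z 0.1419 r 0.1081 q 0.016 toolq 0.023 Ftan(+resists drive) -6.27 Frad 2.7 Fz -1.4 open 0.0179 q7 1.04
```

>>> send_rows(
  steps=[
    [0.5,[0,0,0],[0,0,0]],
    [0.5,[0,0,0],[0,0,0]],
    [0.5,[0,0,0],[0,0,0]],
    [0.5,[0,0,0],[0,0,0]],
  ],
)

```text
t: 18.0
tool_pos: [0.6158, 0.0022, 0.1421]
eef_rot: [-0.0, -0.129, 0.992, 0.0]
force: [-0.6, 0.1, 0.1]
opening: 0.0442
```

>>> send_rows(
  steps=[
    [0.5,[0,0,-2],[0,0,0]],
    [0.5,[0,0,-3],[0,0,0]],
    [0.5,[0,0,-4],[0,0,0]],
    [0.5,[0,0,-4],[0,0,0]],
    [0.5,[0,0,-4],[0,0,0]],
    [0.5,[-3,0,0],[0,0,0]],
    [0.5,[-4,0,0],[0,0,0]],
    [0.5,[-4,0,0],[0,0,0]],
    [0.5,[0,0,0],[0,0,0]],
    [0.5,[0,0,0],[0,0,0]],
  ],
)

```text
t: 19.0
tool_pos: [0.7223, 0.0311, 0.3113]
eef_rot: [-0.001, -0.13, 0.992, 0.0]
force: [0.2, -0.8, 0.4]
opening: 0.0466
```

```bash
python3 - <<'E'
from h import *
for n in ['side','top','wrist']: cap(n,n+'9')
st=robot.get_state();print(st['t'],st['tool_pos'],st['force'])
a=cv2.resize(cv2.imread('pics/side9.png')[150:290,230:420],None,fx=2.1,fy=2.1,interpolation=cv2.INTER_CUBIC);b=cv2.resize(cv2.imread('pics/top9.png')[180:320,240:430],None,fx=2.1,fy=2.1,interpolation=cv2.INTER_CUBIC)
cv2.imwrite('pics/fin.png',np.vstack([a,b]))
t=cam('top9');P=cloud(t);im=t['color'];hsv=cv2.cvtColor(im,cv2.COLOR_BGR2HSV)
m=(hsv[...,0]<15)&(hsv[...,1]>90)&(P[...,2]>.02)&(P[...,2]<.04)&(abs(P[...,0]-.52)<.1)&(abs(P[...,1]-.04)<.08)
q=(P[m][:,:2]-HUB); ux=np.array([np.cos(A),np.sin(A)]); print('front x',np.percentile(q@ux,[.3,1,3]))
for n in('top0','top9'):
    d=cam(n);PP=cloud(d);h=cv2.cvtColor(d['color'],cv2.COLOR_BGR2HSV)
    for nm,c in dict(timer=(.731,.253),mill=(.594,.355)).items():
        k=(h[...,1]>100)&(np.hypot(PP[...,0]-c[0],PP[...,1]-c[1])<.06)&(PP[...,2]>.02); print(n,nm,PP[k].mean(0).round(4))
    k=(np.hypot(PP[...,0]-.4,PP[...,1]-.43)<.07)&(PP[...,2]>.03);print(n,'bowl',PP[k].mean(0).round(4))
E
```

```text
19.15 [0.72152386 0.02995139 0.31226014] [ 0.22735243 -0.80569663  0.50702924]
front x [-0.10890921 -0.10820401 -0.10677577]
top0 timer [0.7323 0.256  0.04  ]
top0 mill [0.5925 0.3577 0.1253]
top0 bowl [0.3973 0.4294 0.0438]
top9 timer [0.7325 0.256  0.0401]
top9 mill [0.5927 0.3573 0.1244]
top9 bowl [0.3972 0.4295 0.044 ]
```

View pics/fin.png

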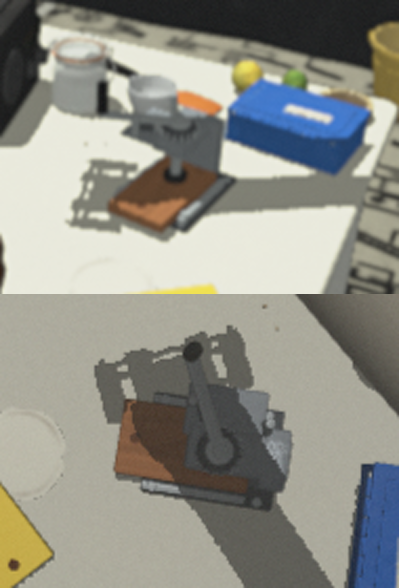

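View pics/wrist9.png

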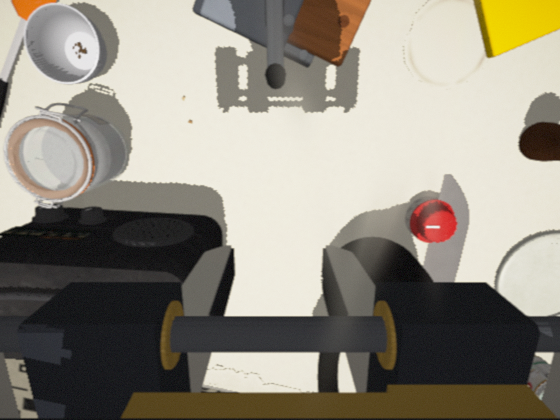

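```bash
python3 - <<'E'
from h import *
t=cam('top9');P=cloud(t);V=cv2.cvtColor(t['color'],cv2.COLOR_BGR2HSV)[...,2]
k=(V<75)&(P[...,2]>.165)&(P[...,2]<.19)&(np.hypot(P[...,0]-.617,P[...,1])<.04)
vs,us=np.nonzero(k);K=onz(t,us.mean(),vs.mean(),.175)[:2];v=K-HUB;print(us.mean(),vs.mean(),K,np.linalg.norm(v),'q',.281-np.arctan2(v[1],v[0]))
print(robot.get_state()['qd'].round(3))
robot.hand_in()
E
```

```text
332.19607843137254 206.4313725490196 [0.61843907 0.00146758] 0.11009605732762644 q 0.005326744091315283
[ 0.005 -0.005  0.    -0.002  0.002 -0.001  0.   ]
the job is handed in; nothing more can be done
```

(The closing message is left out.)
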